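# Idle the suction, then hold the sprung filter hood just below its balance point

## Robot

A 6-joint arm with a two-finger parallel gripper is mounted at the origin on a cart in front of the work surface, level with it; the furniture and walls round the work are solid. World frame = base frame: x ahead of the robot, y to its left, z up, the work surface at z = 0. Lengths are in m, angles in rad, forces in N, time in s.
With the tool pointing down it reaches from about 0.225 to 0.725 m from the base axis. Payload 3.1 kg.
Tool frame: the origin (TCP) lies on the mounting face of the last link; the fingertips stand 173 mm ahead of it and the grasp point (between the pads) lies 155 mm ahead of it; z points along the fingers, y is the direction in which the jaws open and shut (so a half turn about z gives the same grasp; the last joint's range is limited). The gripper opens to 85 mm and grips with 20 to 120 N. Pads are 22 mm wide; open, the fingers measure 114 mm over their backs; the gripper's body (76 mm by 85 mm) begins 54 mm behind the grasp point. The pads swing forward as they close: fully open they stand 13 mm farther back than shut.
Start: joints at [1.112, 0.048, 0.099, 1.622, 0, 1.443], TCP at [0.171, 0.497, 0.405] pointing down, gripper open.
Joint ranges: [-2.91, 2.91], [-0.99, 1.94], [-1.21, 1.42], [-2.12, 2.29], [-1.49, 1.47], [-3.14, 3.14]. Speed limits (rad/s): [2.79, 2.79, 3.14, 3.14, 3.14, 3.14].

## Interface

Orientations are given as a unit quaternion [w, x, y, z].
In Python, from plant import r, cams, close_job gives the robot as it stands. The module is installed in compiled form; this text tells all that it offers.
- The arm moves only by the tool play_rows, never from a script. Its argument "motion" is a list of rows, each an object with "delta_pos": the shift along the world's x, y, z in cm, a list of three; "delta_rot": the turn, a rotation vector about the world's x, y, z in rad, a list of three; "fingers": the closure in counts, from 0 (fully open) to 255 (shut). In form: [{"delta_pos": [tx, ty, tz], "delta_rot": [rx, ry, rz], "fingers": fingers}, ...]. A call has 1 to 8 rows; each row shifts and turns the commanded pose from where the row before left it; what a row does not reach is not made up. A row lasts 1/8 s, in which the tool goes at most 62.5 mm and 10.7 degrees, less where a joint would pass 70% of its speed; a pose out of reach is approached as far as the arm can. A call is refused whole if a number of a shift passes 6.25 or a number of a turn 0.188, either way. A call with a gripper value outside its range is refused whole. The fingers move at their own pace and stop on an object; the grip force is fixed at half the most. Time passes only in rows, so rows that do not move let the fingers close. It gives the time, the measured TCP pose, the force and the opening at its end, in the units of the state.
- r.get_state(): the state, without advancing time (a new reading comes with each control period).
- cams.grab_frame(name): name is "scene" or "top" or "wrist"; returns (picture, depth): 384x512x3 uint8, red, green, blue; 384x512 float32, m along the optical axis (not along the pixel's ray), 0 where there is no reading.
- cams.camera_model(name): a dict with "fx", "fy", "cx", "cy" (pixels), "cam_to_world" (4x4, takes a point from camera to world coordinates); the wrist camera has in their place "hand_eye" (4x4, takes a point from camera to tool coordinates, whose origin is the TCP and whose axes are the flange's). Camera axes: x right, y down, z forward; pixel columns grow to the right and rows downward; lengths in m; the calibration is good to about 2 mm. A picture is of the moment at which its call begins: read the wrist's pose just before it. camera_model takes no time and is no camera call.
- close_job(): hands the job in, once; it reports no verdict.
The state is a dict: "t": time; "q": joint angles; "qvel": joint speeds; "joint_efforts": joint torques, N m; "ee_pos": TCP position; "eef_rot": TCP orientation; "ft_force": force on the tool from outside, world axes, zero at the start; "ft_torque": the same for the moment, N m; "width": finger opening in m.
Only numpy, scipy, OpenCV 4.12 (cv2) and the standard library are available. Lean on these libraries where they do the work, as an engineer would, in place of code of your own. Each camera call takes 0.05 s, during which the arm holds its last target. There are 200 camera calls.

## Task

Set the suction lever to its yellow idle mark before you open the filter hood. Then take the sprung hood by its black bar handle, raise it clearly past its balance point (the red pointer well past the white line on the quadrant) without letting it spring up to its stop, and bring it back down until the pointer stands in the green band just below the line. Finish while still holding it there by the handle, so that a colleague can look at the filter, with the lever still at idle and the loose tube, nozzle and spanner left where they are.

Things in the scene. Friction and masses are not known exactly. Their poses are not given: they have to be found in the camera images.
- lever (a joint): angle of the suction lever, 0 to 1.5 rad, hinged along its block's y. At 0 it leans 0.75 rad from upright to the block's front (-x, toward the robot), at 0.75 it is upright; it grows as the knob goes back. Yellow patches on the arches mark idle: 1.10 rad (set within 0.1); white patches: other settings. Friction (about 0.12 N m) keeps it where it is left. Starts toward the front.
- lever_knob (a point): centre of the lever's black ball knob, 26 mm diameter, on a 9 mm steel rod, 100 mm from the lever's hinge. Clear all round; the arched quadrant below it has a radius of 57 mm about the hinge. Axes turn with the lever (y along the hinge); parallel to the block's at 0.
- lever_hinge (a point): the lever's hinge axis in the middle of the lever block, 35 mm above the table; axes of the block: x to its back, y to its left along the hinge, z up. The block is fixed; its dark base plate is 130 x 75 mm. Overhead, the mouth of a fume extraction arm hangs 0.68 m above the table's right front (about x 0.30, y -0.31 from the robot): keep a raised elbow off it.
- cover_angle (a joint): angle of the metal hood, 0 shut to 1.3 rad at its open stop; the front rises and goes back. 1.5 kg against a torsion spring: below its balance point it falls shut by itself, above it springs open. Balance at about 0.75 rad (white line), green band 0.52 to 0.70; passing counts from 0.82 and it must stay below 1.15. Lifting force at the handle about 3 N when shut, under 1 N near balance.
- handle_mid (a point): middle of the hood's black bar handle: round, 12 mm thick, 88 mm long along the unit's y, 55 mm off the hood's front, which slopes at 42 degrees. 238 mm from the hinge, in a direction (shut) 0.305 rad above the unit's -x, plus the hood's angle; about 156 mm above the table when shut. Can be pinched front to back from above; the bar turns between the fingers. Axes turn with the hood.
- cover_hinge (a point): middle of the hood's hinge axis, 85 mm above the table; axes of the filter unit: x to its back, y left along the hinge, z up. The unit is a fixed grey trough, 240 (x) x 200 mm, from 220 mm before the hinge to 20 mm behind; the shut hood rises 112 mm above the hinge. Quadrant on the left flank, radius 120 mm about the hinge; the hood's red pointer is 0.25 rad above -x when shut.
- cover: the hood with its handle; origin on the middle of the hinge axis, axes as the unit's when shut, turning with the hood
- tube_mid (a point): centre of a loose square steel tube offcut, 40 x 110 x 40 mm, lying; leave it
- nozzle_mid (a point): centre of a loose copper gas nozzle, 25 mm across, 58 mm high, standing; leave it
- spanner_mid (a point): centre of a loose combination spanner, 47 x 190 x 8 mm, lying; leave it

How it is judged:
By the outcome, as a careful person would: the job done as asked, in the order asked, and still so for the second after the job is handed in, while the arm keeps its last pose, push and grip.
It also fails if it takes over 59 s, if anything falls off the work surface, if the arm or the gripper's body presses on something with over 40 N, if the wrist force passes 120 N, or if a joint passes its speed limit or range.

## Working session

There is one attempt and no reset: what is moved stays moved. The work goes in short steps, Python scripts to look and compute and a tool call to move; the robot and the scene stay as the last step left them, time stands still between calls to the robot, and variables do not carry over. Pictures are saved under pics/ and viewed, about 8 in all and at most 12, crops included, and the job is handed in when it is done.

Besides the shell and the picture viewer there is one more tool, called in YAML: its name, and indented under it one key for each argument. play_rows: Moves the arm, as the interface text tells. Its arguments: {"type":"object","properties":{"motion":{"type":"array","items":{"type":"object","properties":{"delta_pos":{"type":"array","items":{"type":"number"}},"delta_rot":{"type":"array","items":{"type":"number"}},"fingers":{"type":"number"}}}}},"required":["motion"]}

```bash
mkdir -p pics; cat > h.py <<'E'
import numpy as np, cv2
from plant import r, cams
from scipy.spatial.transform import Rotation as R
def grab(n):
    s=r.get_state(); im,d=cams.grab_frame(n); m=cams.camera_model(n)
    if n=="wrist":
        q=s["eef_rot"]; T=np.eye(4); T[:3,:3]=R.from_quat([q[1],q[2],q[3],q[0]]).as_matrix(); T[:3,3]=s["ee_pos"]; M=T@m["hand_eye"]
    else: M=np.array(m["cam_to_world"])
    v,u=np.mgrid[:384,:512]
    P=np.stack([(u-m["cx"])/m["fx"]*d,(v-m["cy"])/m["fy"]*d,d],-1)@M[:3,:3].T+M[:3,3]
    P[d==0]=np.nan
    return im,d,P,m,M
def save(n,im,k=1.5): cv2.imwrite("pics/"+n,cv2.resize(im[:,:,::-1],None,fx=k,fy=k))
def show(s=None):
    s=s or r.get_state(); print({k:np.round(s[k],3) for k in ("t","q","ee_pos","eef_rot","ft_force","width")})
E
python3 - <<'E'
from h import *
show()
for n in("scene","top"):
    im,d,P,m,M=grab(n); save(n+"1.png",im,1.5); np.savez(n+"1.npz",im=im,P=P,M=M); print(n,m["fx"],m["cx"],m["cy"],M.round(3).tolist())
E
```

```text
{'t': np.float64(0.0), 'q': array([1.112, 0.049, 0.098, 1.622, 0.   , 1.443]), 'ee_pos': array([0.17 , 0.496, 0.403]), 'eef_rot': array([-0.   ,  0.165,  0.986, -0.001]), 'ft_force': array([-1.101,  0.635,  0.34 ]), 'width': np.float64(0.085)}
scene 382.2758041546948 255.55678860207613 190.32516452369754 [[-0.871, -0.239, 0.428, 0.105], [-0.49, 0.392, -0.778, 0.824], [0.018, -0.888, -0.459, 0.605], [0.0, 0.0, 0.0, 1.0]]
top 440.9018549925698 258.3040720516718 190.8807281314328 [[0.022, -0.996, 0.09, 0.436], [-1.0, -0.021, 0.014, -0.031], [-0.012, -0.09, -0.996, 1.357], [0.0, 0.0, 0.0, 1.0]]
```

View pics/scene1.png

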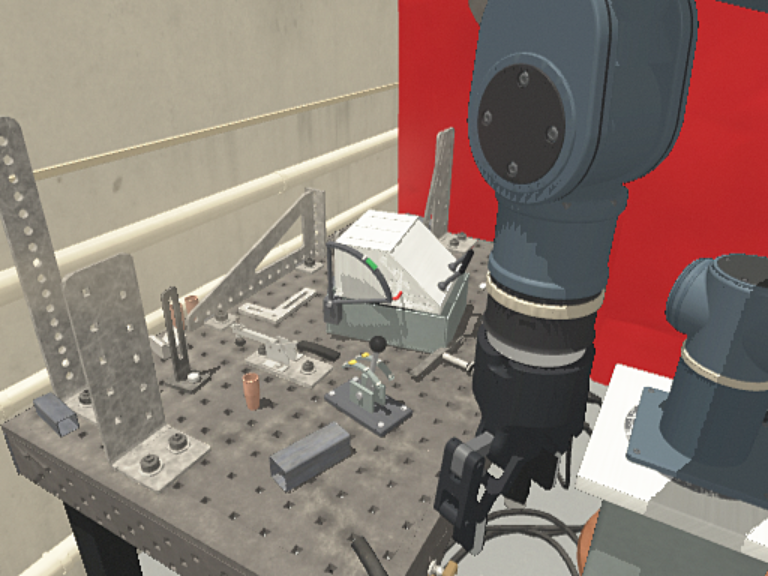

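View pics/top1.png

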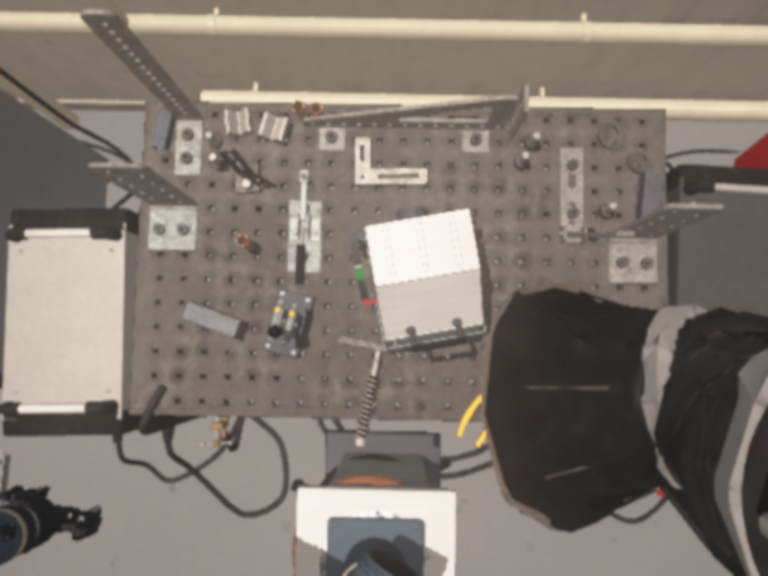

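The scene view shows the lever block near (370,395), with the knob at (378,344). The hood is near (400,270), its handle at (455,270) and the red pointer at (398,296). In the top view the knob is at (275,331), the block at (289,323) and the handle at (447,350). The loose tube, nozzle and spanner are to the left, clear of both.

```bash
python3 - <<'E'
from h import *
t=np.load("top1.npz"); s=np.load("scene1.npz")
def box(im,P,m,name):
    if m.sum()<5: print(name,"few",m.sum()); return
    p=P[m]; p=p[~np.isnan(p[:,0])]; print(name,len(p),"med",np.median(p,0).round(4),"lo",np.percentile(p,3,0).round(3),"hi",np.percentile(p,97,0).round(3))
    return p
for n,D in(("top",t),("scene",s)):
    im,P=D["im"].astype(int),D["P"]; x,y,z=P[...,0],P[...,1],P[...,2]
    mx=im.max(2); mn=im.min(2)
    # hood
    w=(mn>(140))&(z>.1)&(z<.25)&(abs(y+.08)<.2)&(x>.25)&(x<.75)
    p=box(im,P,w,n+" hood")
    if n=="top":
        rc=cv2.minAreaRect((p[:,:2]*1000).astype(np.float32)); print(rc, cv2.boxPoints(rc).round(0).tolist())
    # planes
    top=p[p[:,2]>.18]; print("ztop",np.median(top[:,2]), len(top))
    fr=p[(p[:,2]>.12)&(p[:,2]<.175)]
    A=np.c_[fr[:,:2],np.ones(len(fr))]; c=np.linalg.lstsq(A,fr[:,2],rcond=None)[0]
    for _ in range(5):
        e=abs(A@c-fr[:,2]); k=e<.006; c=np.linalg.lstsq(A[k],fr[k,2],rcond=None)[0]
    print("front plane",c.round(3),k.sum(),"yaw",np.arctan2(c[1],c[0]),"slope",np.degrees(np.arctan(np.hypot(c[0],c[1]))))
    # handle black
    p=box(im,P,(mx<70)&(z>.125)&(z<.19)&(x>.2)&(x<.5)&(y<.02)&(y>-.25),n+" handle")
    if p is not None:
        q=p-p.mean(0); u=np.linalg.svd(q[:,:2],full_matrices=0)[2][0]; pr=q[:,:2]@u; print(u, pr.min(),pr.max())
    p=box(im,P,(mx<70)&(z>.085)&(z<.15)&(x>.2)&(x<.5)&(y>.1)&(y<.35),n+" knob")
    # base plate
    p=box(im,P,(z>.004)&(z<.03)&(x>.25)&(x<.5)&(y>.1)&(y<.28)&(mx<120),n+" plate")
    red=(im[...,0]>150)&(im[...,1]<70)&(z>.05)&(z<.25)&(x<.6)&(y<.1)&(y>-.2); box(im,P,red,n+" red")
    g=(im[...,1]>im[...,0]+50)&(im[...,1]>im[...,2]+30); box(im,P,g,n+" green")
    g=(im[...,0]>im[...,2]+80)&(im[...,1]>im[...,2]+60)&(z>.03)&(y>.05); box(im,P,g,n+" yellow")
    c=im[180:260,160:220] if n=="top" else im[210:300,200:290]
    save("c_"+n+".png",c.astype(np.uint8),6)
a=cv2.imread("pics/c_top.png");b=cv2.imread("pics/c_scene.png")
b=cv2.resize(b,(430,430));a=cv2.resize(a,(330,430));cv2.imwrite("pics/c.png",np.hstack([a,b]))
E
```

```text
top hood 5299 med [ 0.5683 -0.0833  0.1944] lo [ 0.472 -0.173  0.112] hi [0.664 0.008 0.201]
((563.9401245117188, -70.059326171875), (204.84902954101562, 217.34153747558594), 11.10892105102539) [[442.0, 17.0], [484.0, -196.0], [685.0, -157.0], [644.0, 56.0]]
ztop 0.197230585921518 3238
front plane [ 0.872  0.172 -0.283] 1541 yaw 0.19468842124376026 slope 41.620443275812676
top handle 19 med [ 0.446  -0.1345  0.1623] lo [ 0.434 -0.153  0.158] hi [ 0.45  -0.071  0.165]
[-0.21497102  0.97662043] -0.03312013762106402 0.052607057844459085
top knob 49 med [0.4582 0.191  0.1429] lo [0.45  0.182 0.136] hi [0.466 0.203 0.148]
top plate 417 med [0.4465 0.1697 0.011 ] lo [0.304 0.116 0.004] hi [0.496 0.266 0.019]
top red few 0
top green 18 med [0.5642 0.0364 0.1774] lo [0.559 0.032 0.172] hi [0.57  0.041 0.184]
top yellow 20 med [0.4995 0.1836 0.0909] lo [0.491 0.168 0.087] hi [0.505 0.202 0.094]
scene hood 3588 med [ 0.5558 -0.0175  0.159 ] lo [ 0.466 -0.166  0.105] hi [0.652 0.026 0.198]
ztop 0.19597939847252477 1224
front plane [ 0.126 -0.051  0.076] 397 yaw -0.3848101270569882 slope 7.712381584061301
scene handle 79 med [ 0.4402 -0.0959  0.1585] lo [ 0.429 -0.146  0.129] hi [ 0.46  -0.057  0.162]
[-0.1656819   0.98617925] -0.05362838320167946 0.04232648478768197
scene knob 92 med [0.456  0.2007 0.1379] lo [0.448 0.19  0.127] hi [0.468 0.207 0.145]
scene plate 314 med [0.4472 0.1944 0.0111] lo [0.412 0.163 0.005] hi [0.488 0.237 0.026]
scene red 9 med [0.5186 0.0212 0.1187] lo [0.515 0.006 0.117] hi [0.52  0.029 0.12 ]
scene green 30 med [0.5671 0.0357 0.1759] lo [0.558 0.011 0.164] hi [0.579 0.043 0.184]
scene yellow 18 med [0.4996 0.1937 0.0883] lo [0.493 0.167 0.086] hi [0.506 0.202 0.09 ]
```

View pics/c.png

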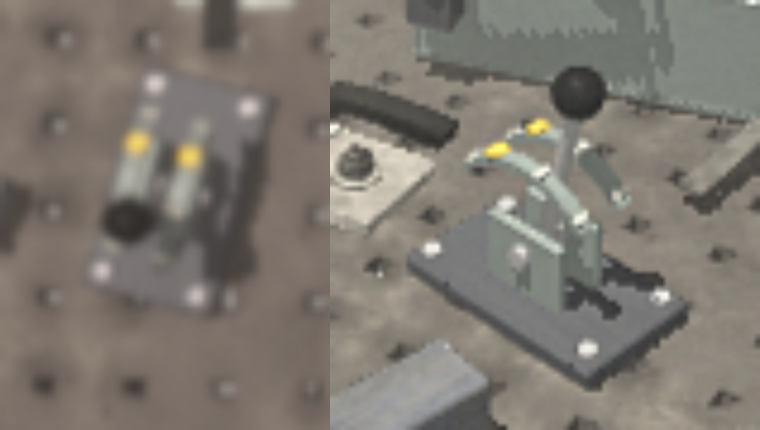

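The crop shows the block's four plate screws, with the yellow patches behind the knob on the arches. Next I'll cast rays to them and triangulate the knob.

```bash
python3 - <<'E'
from h import *
t=np.load("top1.npz"); s=np.load("scene1.npz")
mt,ms=cams.camera_model("top"),cams.camera_model("scene")
def ray(m,M,u,v):
    d=M[:3,:3]@np.array([(u-m["cx"])/m["fx"],(v-m["cy"])/m["fy"],1]); return M[:3,3],d
def onz(m,M,u,v,z): o,d=ray(m,M,u,v); return o+d*(z-o[2])/d[2]
def tri(a,b):
    A=np.zeros((3,3));B=np.zeros(3);L=[]
    for o,d in(a,b):
        d=d/np.linalg.norm(d);Q=np.eye(3)-np.outer(d,d);A+=Q;B+=Q@o;L.append((o,Q))
    x=np.linalg.solve(A,B); return x,[np.linalg.norm(Q@(x-o)).round(4) for o,Q in L]
sc=[onz(mt,t["M"],160+a/5.5,180+b/5.375,.012) for a,b in((155,83),(249,106),(197,294),(101,270))]
sc=np.array(sc); c=sc.mean(0); ax=(sc[0]+sc[1]-sc[2]-sc[3]); ay=sc[0]+sc[3]-sc[1]-sc[2]
byaw=np.arctan2(ax[1],ax[0]); print("block",c.round(4),"yaw",byaw,np.arctan2(-ay[0],ay[1]), np.linalg.norm(ax)/2,np.linalg.norm(ay)/2)
# same from scene
ss=np.array([onz(ms,s["M"],200+a/(430/90),210+b/(430/90),.012) for a,b in((507-330,204),(661-330,297),(588-330,349),(431-330,248))]); print(ss.round(3).tolist(), sc.round(3).tolist(),"scene ctr",ss.mean(0).round(4))
def cen(D,cond):
    im,P=D["im"].astype(int),D["P"]; m=(cond(im,P)).astype(np.uint8); n,l,st,ce=cv2.connectedComponentsWithStats(m); k=1+st[1:,4].argmax(); print(st[k]); return st[k][:2]+(st[k][2:4]-1)/2
kn=lambda im,P:(im.max(2)<70)&(P[...,2]>.085)&(P[...,2]<.16)&(P[...,0]>.2)&(P[...,0]<.5)&(P[...,1]>.1)&(P[...,1]<.35)
a=cen(t,kn);b=cen(s,kn); k,e=tri(ray(mt,t["M"],*a),ray(ms,s["M"],*b)); print("knob",k.round(4),e)
d=k-c; xb=d[0]*np.cos(byaw)+d[1]*np.sin(byaw); yb=-d[0]*np.sin(byaw)+d[1]*np.cos(byaw)
print("block-frame knob",xb,yb,k[2]-.035,"angle",.75+np.arctan2(xb,k[2]-.035))
# handle
hn=lambda im,P:(im.max(2)<70)&(P[...,2]>.12)&(P[...,2]<.19)&(P[...,0]>.2)&(P[...,0]<.5)&(P[...,1]<.02)&(P[...,1]>-.25)
im=np.vstack([np.hstack([cv2.resize(t["im"][200:250,240:340],None,fx=4,fy=4),cv2.resize(s["im"][150:200,260:360],None,fx=4,fy=4)]),np.hstack([cv2.resize(t["im"][135:235,230:330],(400,400)),cv2.resize(s["im"][130:230,215:315],(400,400))])])
save("hd.png",im,1)
E
```

```text
block [0.4795 0.1887 0.012 ] yaw -0.2354999846954661 -0.22472259867977268 0.1100610233090244 0.05468878466133769
[[0.528, 0.147, 0.012], [0.421, 0.173, 0.012], [0.434, 0.225, 0.012], [0.542, 0.199, 0.012]] [[0.539, 0.202, 0.012], [0.527, 0.149, 0.012], [0.42, 0.175, 0.012], [0.432, 0.228, 0.012]] scene ctr [0.4812 0.186  0.012 ]
[179 218   9   7  50]
[246 224  12  11  92]
knob [0.4592 0.1935 0.1332] [np.float64(0.001), np.float64(0.001)]
block-frame knob -0.020870629360382028 -8.394504175932883e-05 0.09822968524757006 angle 0.5406455695381085
```

View pics/hd.png

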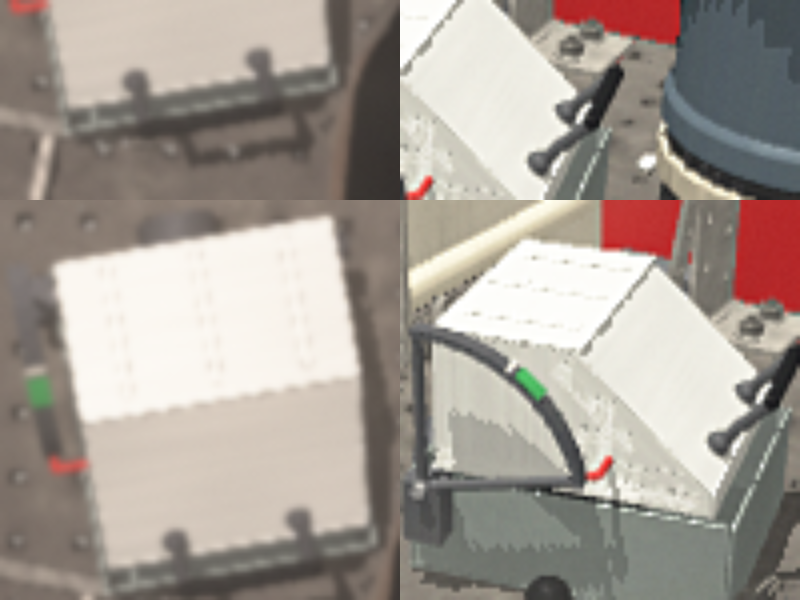

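The top-left crop shows the bar from about (190,155) to (305,140). In the scene crop it runs from (590,120) to (620,68), and the red pointer is in its shut position. The knob is at (0.459, 0.1935, 0.133), so the lever reads about 0.54 rad. Now I'll go above it with the jaws along the hinge.

play_rows:
  motion:
    - {"delta_pos": [3.6, -3.8, 0], "delta_rot": [0, 0, 0.013], "fingers": 0}
    - {"delta_pos": [3.6, -3.8, 0], "delta_rot": [0, 0, 0.013], "fingers": 0}
    - {"delta_pos": [3.6, -3.8, 0], "delta_rot": [0, 0, 0.013], "fingers": 0}
    - {"delta_pos": [3.6, -3.8, 0], "delta_rot": [0, 0, 0.013], "fingers": 0}
    - {"delta_pos": [3.6, -3.8, 0], "delta_rot": [0, 0, 0.013], "fingers": 0}
    - {"delta_pos": [3.6, -3.8, 0], "delta_rot": [0, 0, 0.013], "fingers": 0}
    - {"delta_pos": [3.6, -3.8, 0], "delta_rot": [0, 0, 0.013], "fingers": 0}
    - {"delta_pos": [3.6, -3.6, 0], "delta_rot": [0, 0, 0.013], "fingers": 0}

```text
t: 1.1
ee_pos: [0.4594, 0.193, 0.4042]
eef_rot: [-0.0, 0.113, 0.994, -0.0]
ft_force: [0.1, 0.1, 0.3]
width: 0.0855
```

```bash
python3 - <<'E'
from h import *
show()
t=np.load("top1.npz"); s=np.load("scene1.npz")
mt,ms=cams.camera_model("top"),cams.camera_model("scene")
def ray(m,M,u,v):
    d=M[:3,:3]@np.array([(u-m["cx"])/m["fx"],(v-m["cy"])/m["fy"],1]); return M[:3,3],d/np.linalg.norm(d)
def tri(a,b):
    A=np.zeros((3,3));B=np.zeros(3)
    for o,d in(a,b): Q=np.eye(3)-np.outer(d,d);A+=Q;B+=Q@o
    x=np.linalg.solve(A,B); return x,[np.linalg.norm(np.cross(x-o,d)).round(4) for o,d in(a,b)]
E=[]
for a,b in(((287.5,238.5),(307.5,180)),((316,235),(315,167))):
    x,e=tri(ray(mt,t["M"],*a),ray(ms,s["M"],*b)); print(x.round(4),e); 
    o,d=ray(mt,t["M"],*a); y=o+d*(.156-o[2])/d[2]; E.append(y); print(" top z-plane",y.round(4))
    o,d=ray(ms,s["M"],*b); print(" scene z-plane",(o+d*(.156-o[2])/d[2]).round(4))
d=E[0]-E[1]; print(np.linalg.norm(d),np.arctan2(-d[0],d[1]),np.mean(E,0))
im,dd,P,m,M=grab("wrist"); save("w1.png",im,1); x=im.astype(int)
k=(x.max(2)<75)&(P[...,2]>.09)&(P[...,2]<.16)&(abs(P[...,0]-.46)<.05)&(abs(P[...,1]-.19)<.05); print(k.sum(),np.nanmedian(P[k],0),np.nanmin(P[k],0),np.nanmax(P[k],0))
E
```

```text
{'t': np.float64(1.1), 'q': array([ 0.263, -0.021,  0.028,  1.621,  0.   ,  0.49 ]), 'ee_pos': array([0.459, 0.193, 0.404]), 'eef_rot': array([-0.   ,  0.113,  0.994, -0.   ]), 'ft_force': array([0.13 , 0.099, 0.289]), 'width': np.float64(0.086)}
[ 0.4293 -0.092   0.1447] [np.float64(0.0135), np.float64(0.0135)]
 top z-plane [ 0.4169 -0.0963  0.156 ]
 scene z-plane [ 0.4333 -0.0638  0.156 ]
[ 0.4396 -0.1692  0.1529] [np.float64(0.0123), np.float64(0.0123)]
 top z-plane [ 0.428  -0.1732  0.156 ]
 scene z-plane [ 0.4483 -0.1568  0.156 ]
0.07771325199224313 0.14382716735420426 [ 0.42246524 -0.13473783  0.156     ]
597 [0.4568277  0.19252905 0.14086709] [0.44705247 0.18004856 0.12854976] [0.47078423 0.20383019 0.14583147]
```

View pics/w1.png

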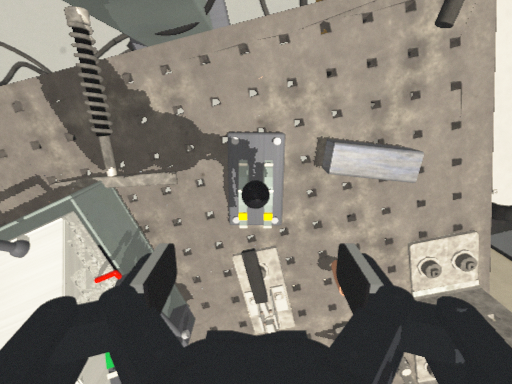

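In the wrist view the knob is at (255,193), midway between the fingers, and the jaws line up with the plate. Its position agrees at (0.459, 0.192). I'll go down and grip.

play_rows:
  motion:
    - {"delta_pos": [0, -0.05, -5], "delta_rot": [0, 0, 0], "fingers": 0}
    - {"delta_pos": [0, 0, -4.5], "delta_rot": [0, 0, 0], "fingers": 60}
    - {"delta_pos": [0, 0, -2.3], "delta_rot": [0, 0, 0], "fingers": 110}
    - {"delta_pos": [0, 0, 0], "delta_rot": [0, 0, 0], "fingers": 150}
    - {"delta_pos": [0, 0, 0], "delta_rot": [0, 0, 0], "fingers": 255}
    - {"delta_pos": [0, 0, 0], "delta_rot": [0, 0, 0], "fingers": 255}
    - {"delta_pos": [0, 0, 0], "delta_rot": [0, 0, 0], "fingers": 255}

```text
t: 2.02
ee_pos: [0.4581, 0.1931, 0.2866]
eef_rot: [-0.001, 0.114, 0.994, -0.002]
ft_force: [-1.3, -4.2, -5.3]
width: 0.0228
```

play_rows:
  motion:
    - {"delta_pos": [0.76, -0.18, 0.14], "delta_rot": [0, 0, 0], "fingers": 255}
    - {"delta_pos": [0.78, -0.18, 0.07], "delta_rot": [0, 0, 0], "fingers": 255}
    - {"delta_pos": [0.78, -0.18, 0.01], "delta_rot": [0, 0, 0], "fingers": 255}
    - {"delta_pos": [0.78, -0.18, -0.06], "delta_rot": [0, 0, 0], "fingers": 255}
    - {"delta_pos": [0.77, -0.18, -0.12], "delta_rot": [0, 0, 0], "fingers": 255}
    - {"delta_pos": [0.76, -0.18, -0.18], "delta_rot": [0, 0, 0], "fingers": 255}
    - {"delta_pos": [0.74, -0.17, -0.25], "delta_rot": [0, 0, 0], "fingers": 255}
    - {"delta_pos": [0, 0, 0], "delta_rot": [0, 0, 0], "fingers": 255}

```text
t: 3.02
ee_pos: [0.5141, 0.181, 0.2857]
eef_rot: [0.003, 0.114, 0.994, 0.0]
ft_force: [2.0, -1.9, 0.2]
width: 0.0003
```

```bash
python3 - <<'E'
from h import *
show()
im,dd,P,m,M=grab("scene"); save("s2.png",im[190:310,180:310],5)
E
```

```text
{'t': np.float64(3.025), 'q': array([ 0.216,  0.103, -0.08 ,  1.383, -0.002,  0.444]), 'ee_pos': array([0.514, 0.181, 0.286]), 'eef_rot': array([0.003, 0.114, 0.994, 0.   ]), 'ft_force': array([ 2.041, -1.894,  0.238]), 'width': np.float64(0.0)}
```

View pics/s2.png

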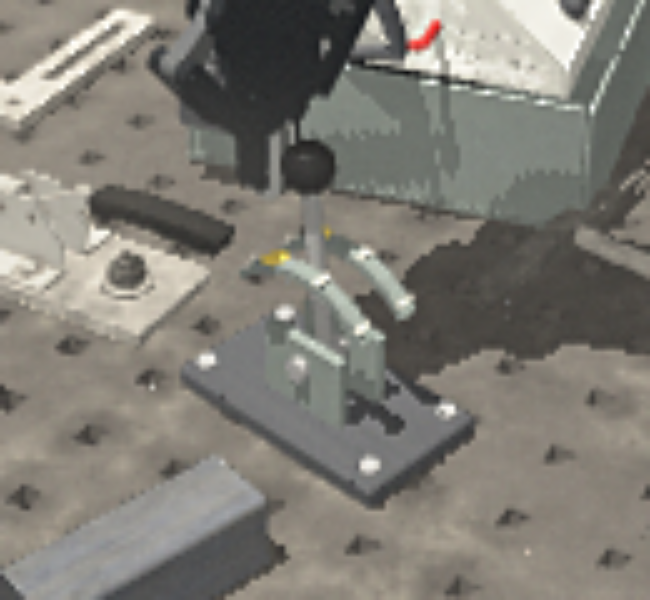

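The knob slipped out: the lever now stands roughly upright at (310,165), and the shut fingers are behind it. I'll lift, go round to the front and push it back with the closed fingers instead.

play_rows:
  motion:
    - {"delta_pos": [0, 0, 5.5], "delta_rot": [0, 0, 0], "fingers": 255}
    - {"delta_pos": [-3.9, 0.85, 0], "delta_rot": [0, 0, 0], "fingers": 255}
    - {"delta_pos": [-3.9, 0.85, 0], "delta_rot": [0, 0, 0], "fingers": 255}
    - {"delta_pos": [0, 0, 0], "delta_rot": [0, 0, 0], "fingers": 255}

```text
t: 3.58
ee_pos: [0.4322, 0.1996, 0.3391]
eef_rot: [0.0, 0.112, 0.994, 0.001]
ft_force: [0.5, -0.2, -0.0]
width: 0.0
```

```bash
cat >> h.py <<'E'
H=np.array([.4805,.1875,.035]); W=-.23
def lever(n="wrist"):
    im,d,P,m,M=grab(n); x=im.astype(int)
    k=(x.max(2)<75)&(P[...,2]>.1)&(P[...,2]<.155)&(abs(P[...,0]-.48)<.07)&(abs(P[...,1]-.19)<.035)
    q=P[k]; c=(np.percentile(q,2,0)+np.percentile(q,98,0))/2; c[2]=np.percentile(q[:,2],98)-.013
    xb=(c[0]-H[0])*np.cos(W)+(c[1]-H[1])*np.sin(W); print(n,k.sum(),c.round(4),"xb",xb.round(4),"lever",(.75+np.arcsin(xb/.1)).round(3)); return im
E
python3 - <<'E'
from h import *
show(); im=lever()
E
```

```text
{'t': np.float64(3.575), 'q': array([ 0.291, -0.085, -0.163,  1.493,  0.002,  0.515]), 'ee_pos': array([0.432, 0.2  , 0.339]), 'eef_rot': array([0.   , 0.112, 0.994, 0.001]), 'ft_force': array([ 0.481, -0.168, -0.042]), 'width': np.float64(0.0)}
wrist 9 [0.4922 0.1856 0.1324] xb 0.0119 lever 0.869
```

play_rows:
  motion:
    - {"delta_pos": [0, 0, -4.8], "delta_rot": [0, 0, 0], "fingers": 255}
    - {"delta_pos": [0, 0, 0], "delta_rot": [0, 0, 0], "fingers": 255}
    - {"delta_pos": [1.4, -0.35, 0], "delta_rot": [0, 0, 0], "fingers": 255}
    - {"delta_pos": [1.4, -0.35, 0], "delta_rot": [0, 0, 0], "fingers": 255}
    - {"delta_pos": [1.2, -0.28, 0], "delta_rot": [0, 0, 0], "fingers": 255}
    - {"delta_pos": [0.8, -0.2, 0], "delta_rot": [0, 0, 0], "fingers": 255}
    - {"delta_pos": [0.6, -0.15, 0], "delta_rot": [0, 0, 0], "fingers": 255}
    - {"delta_pos": [0, 0, 0], "delta_rot": [0, 0, 0], "fingers": 255}

```text
t: 4.62
ee_pos: [0.4887, 0.185, 0.2896]
eef_rot: [0.0, 0.113, 0.994, -0.0]
ft_force: [0.5, 0.5, 0.7]
width: 0.0002
```

```bash
python3 - <<'E'
from h import *
show(); im=lever(); im=lever("scene"); save("s3.png",im[190:310,180:310],5)
E
```

```text
{'t': np.float64(4.625), 'q': array([ 2.340e-01,  4.700e-02, -1.310e-01,  1.393e+00, -1.000e-03,
        4.610e-01]), 'ee_pos': array([0.489, 0.185, 0.29 ]), 'eef_rot': array([ 0.   ,  0.113,  0.994, -0.   ]), 'ft_force': array([0.507, 0.455, 0.739]), 'width': np.float64(0.0)}
wrist 1214 [0.4983 0.1861 0.1413] xb 0.0177 lever 0.928
scene 124 [0.4997 0.1883 0.1404] xb 0.0186 lever 0.937
```

View pics/s3.png

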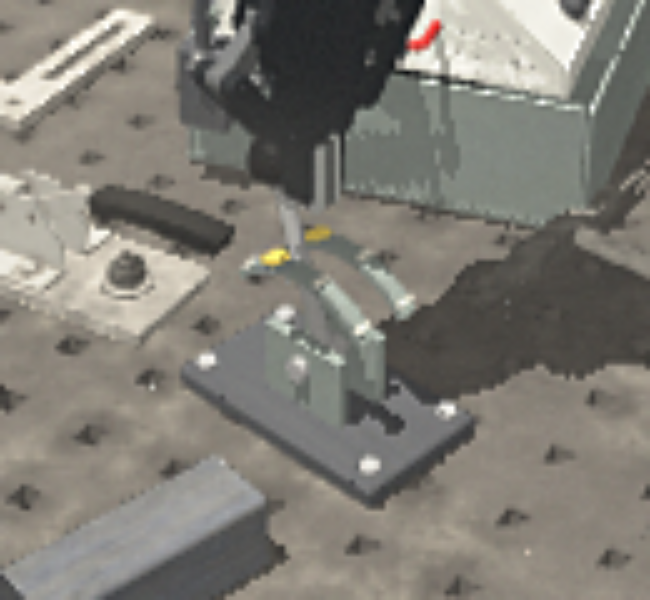

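The push worked: the rod crosses between the yellow patches at about (295,245). I'll back off and measure.

play_rows:
  motion:
    - {"delta_pos": [-3, 0.7, 0], "delta_rot": [0, 0, 0], "fingers": 255}
    - {"delta_pos": [-1, 0.2, 6], "delta_rot": [0, 0, 0], "fingers": 120}
    - {"delta_pos": [3, -0.7, 6], "delta_rot": [0, 0, 0], "fingers": 0}
    - {"delta_pos": [0, 0, 0], "delta_rot": [0, 0, 0], "fingers": 0}
    - {"delta_pos": [0, 0, 0], "delta_rot": [0, 0, 0], "fingers": 0}

```text
t: 5.35
ee_pos: [0.4759, 0.1877, 0.4056]
eef_rot: [0.0, 0.113, 0.994, -0.0]
ft_force: [-0.0, 0.2, -0.6]
width: 0.0723
```

```bash
python3 - <<'E'
from h import *
show(); im=lever(); im=lever("scene");lever("top")
im,d,P,m,M=grab("wrist"); x=im.astype(int)
g=(x[...,0]>x[...,2]+80)&(x[...,1]>x[...,2]+60)&(P[...,2]>.03)&(abs(P[...,1]-.19)<.05); q=P[g]; 
n,l,st,ce=cv2.connectedComponentsWithStats(g.astype(np.uint8))
for i in range(1,n):
    if st[i,4]>8:
        c=np.nanmedian(P[l==i],0); print("yellow",c.round(4),"xb",((c[:2]-H[:2])@[np.cos(W),np.sin(W)]).round(4))
save("w2.png",im[100:300,150:370],3)
E
```

```text
{'t': np.float64(5.35), 'q': array([ 0.245,  0.013,  0.065,  1.623, -0.   ,  0.471]), 'ee_pos': array([0.476, 0.188, 0.406]), 'eef_rot': array([ 0.   ,  0.113,  0.994, -0.   ]), 'ft_force': array([-0.001,  0.188, -0.6  ]), 'width': np.float64(0.072)}
wrist 519 [0.5111 0.1795 0.1278] xb 0.0316 lever 1.072
scene 84 [0.5103 0.185  0.1283] xb 0.0296 lever 1.05
top 46 [0.5116 0.1792 0.1315] xb 0.0322 lever 1.078
yellow [0.4951 0.1692 0.0874] xb 0.0184
yellow [0.5022 0.1967 0.0876] xb 0.0191
```

View pics/w2.png

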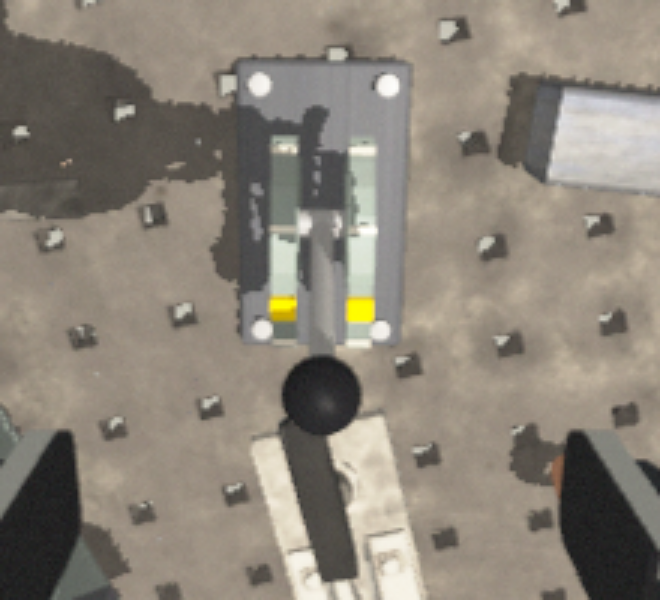

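The knob is at (322,395), behind the yellow patches along the rod. The lever measures 1.07–1.08 rad, so it is at idle (mark 1.10). Next I'll go over the handle with the jaws along the unit's x.

play_rows:
  motion:
    - {"delta_pos": [-0.45, -3.7, 0.4], "delta_rot": [0, 0, -0.144], "fingers": 0}
    - {"delta_pos": [-0.45, -3.7, 0.4], "delta_rot": [0, 0, -0.144], "fingers": 0}
    - {"delta_pos": [-0.45, -3.7, 0.4], "delta_rot": [0, 0, -0.144], "fingers": 0}
    - {"delta_pos": [-0.45, -3.7, 0.4], "delta_rot": [0, 0, -0.144], "fingers": 0}
    - {"delta_pos": [-0.45, -3.7, 0.4], "delta_rot": [0, 0, -0.144], "fingers": 0}
    - {"delta_pos": [-0.45, -3.7, 0.4], "delta_rot": [0, 0, -0.144], "fingers": 0}
    - {"delta_pos": [-0.45, -3.7, 0.4], "delta_rot": [0, 0, -0.144], "fingers": 0}
    - {"delta_pos": [-0.45, -3.7, 0.4], "delta_rot": [0, 0, -0.144], "fingers": 0}

```text
t: 6.55
ee_pos: [0.4394, -0.1092, 0.4364]
eef_rot: [-0.001, 0.638, 0.77, -0.0]
ft_force: [0.9, -0.2, -0.4]
width: 0.0858
```

```bash
python3 - <<'E'
from h import *
show()
im,d,P,m,M=grab("wrist"); x=im.astype(int); save("w3.png",im,1.3); np.savez("w3.npz",im=im,P=P,M=M)
k=(x.max(2)<70)&(P[...,2]>.145)&(P[...,2]<.18)&(abs(P[...,0]-.44)<.06)&(abs(P[...,1]+.11)<.08)
p=P[k]; print(len(p),np.median(p,0),p.min(0),p.max(0))
for z in(.148,.152,.156,.160): 
    q=p[abs(p[:,2]-z)<.002]; print(z,len(q),q.mean(0).round(4) if len(q) else '')
w=(x.min(2)>110)&(P[...,2]>.10)&(P[...,2]<.19)&(P[...,0]>.4)&(P[...,1]<.03)&(P[...,1]>-.22)
fr=P[w]; A=np.c_[fr[:,:2],np.ones(len(fr))]; c=np.linalg.lstsq(A,fr[:,2],rcond=None)[0]
for _ in range(8):
    g=abs(A@c-fr[:,2])<.004; c=np.linalg.lstsq(A[g],fr[g,2],rcond=None)[0]
print("face",c.round(3),g.sum(),len(fr),"yaw",np.arctan2(c[1],c[0]),"slope",np.degrees(np.arctan(np.hypot(*c[:2]))))
E
```

```text
{'t': np.float64(6.55), 'q': array([-0.392, -0.127, -0.007,  1.693, -0.   ,  0.991]), 'ee_pos': array([ 0.439, -0.109,  0.436]), 'eef_rot': array([-0.001,  0.638,  0.77 , -0.   ]), 'ft_force': array([ 0.932, -0.188, -0.421]), 'width': np.float64(0.086)}
1272 [ 0.44204708 -0.10799424  0.15907227] [ 0.42866058 -0.15698903  0.14510801] [ 0.46538435 -0.06056223  0.16163747]
0.148 36 [ 0.4599 -0.1419  0.1479]
0.152 17 [ 0.4526 -0.1285  0.1522]
0.156 284 [ 0.4416 -0.1078  0.1568]
0.16 929 [ 0.442  -0.1064  0.1595]
face [ 0.891  0.174 -0.294] 22346 22366 yaw 0.1927692575471683 slope 42.220712125949674
```

View pics/w3.png

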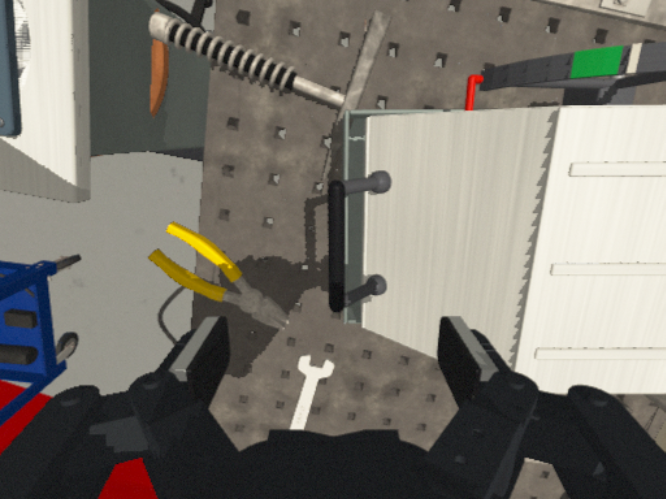

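The bar runs vertically at px (336,185)–(336,308), centred at (0.4415, -0.107, 0.1555). The unit's yaw is 0.193. I'll descend, grip and compute the arc.

play_rows:
  motion:
    - {"delta_pos": [0.1, 0.1, -3.5], "delta_rot": [0, 0, 0.005], "fingers": 90}
    - {"delta_pos": [0.1, 0.1, -3.5], "delta_rot": [0, 0, 0], "fingers": 90}
    - {"delta_pos": [0, 0, -3.2], "delta_rot": [0, 0, 0], "fingers": 90}
    - {"delta_pos": [0, 0, -2.8], "delta_rot": [0, 0, 0], "fingers": 120}
    - {"delta_pos": [0, 0, 0], "delta_rot": [0, 0, 0], "fingers": 170}
    - {"delta_pos": [0, 0, 0], "delta_rot": [0, 0, 0], "fingers": 255}
    - {"delta_pos": [0, 0, 0], "delta_rot": [0, 0, 0], "fingers": 255}
    - {"delta_pos": [0, 0, 0], "delta_rot": [0, 0, 0], "fingers": 255}

```text
t: 7.6
ee_pos: [0.4412, -0.1062, 0.3081]
eef_rot: [-0.001, 0.634, 0.773, -0.001]
ft_force: [-6.1, 0.8, 0.4]
width: 0.0102
```

```bash
python3 - <<'E'
from h import *
show()
def h(a): return 23.8*np.array([-np.cos(.305+a)*.9814,-np.cos(.305+a)*.1916,np.sin(.305+a)])
A=[0,.03,.08,.14,.2,.26,.32,.38,.44,.5,.56,.62,.68,.74,.80,.85,.90,.94]
for a,b in zip(A,A[1:]): print(b,(h(b)-h(a)).round(2).tolist())
A=[.94,.90,.85,.80,.75,.7,.66,.63,.61]
for a,b in zip(A,A[1:]): print(b,(h(b)-h(a)).round(2).tolist())
E
```

```text
{'t': np.float64(7.6), 'q': array([-3.840e-01, -1.370e-01, -2.710e-01,  1.439e+00, -1.000e-03,
        9.900e-01]), 'ee_pos': array([ 0.441, -0.106,  0.308]), 'eef_rot': array([-0.001,  0.634,  0.773, -0.001]), 'ft_force': array([-6.051,  0.839,  0.377]), 'width': np.float64(0.01)}
0.03 [0.22, 0.04, 0.68]
0.08 [0.41, 0.08, 1.11]
0.14 [0.56, 0.11, 1.31]
0.2 [0.64, 0.13, 1.27]
0.26 [0.71, 0.14, 1.23]
0.32 [0.79, 0.15, 1.18]
0.38 [0.85, 0.17, 1.13]
0.44 [0.92, 0.18, 1.08]
0.5 [0.98, 0.19, 1.02]
0.56 [1.04, 0.2, 0.96]
0.62 [1.09, 0.21, 0.89]
0.68 [1.14, 0.22, 0.82]
0.74 [1.19, 0.23, 0.75]
0.8 [1.23, 0.24, 0.68]
0.85 [1.06, 0.21, 0.51]
0.9 [1.08, 0.21, 0.45]
0.94 [0.88, 0.17, 0.32]
0.9 [-0.88, -0.17, -0.32]
0.85 [-1.08, -0.21, -0.45]
0.8 [-1.06, -0.21, -0.51]
0.75 [-1.03, -0.2, -0.56]
0.7 [-1.0, -0.2, -0.61]
0.66 [-0.78, -0.15, -0.53]
0.63 [-0.57, -0.11, -0.42]
0.61 [-0.37, -0.07, -0.29]
```

play_rows:
  motion:
    - {"delta_pos": [0.22, 0.04, 0.68], "delta_rot": [0, 0, 0], "fingers": 255}
    - {"delta_pos": [0.41, 0.08, 1.11], "delta_rot": [0, 0, 0], "fingers": 255}
    - {"delta_pos": [0.56, 0.11, 1.31], "delta_rot": [0, 0, 0], "fingers": 255}
    - {"delta_pos": [0.64, 0.13, 1.27], "delta_rot": [0, 0, 0], "fingers": 255}
    - {"delta_pos": [0.71, 0.14, 1.23], "delta_rot": [0, 0, 0], "fingers": 255}

```text
t: 8.22
ee_pos: [0.4663, -0.1013, 0.3642]
eef_rot: [-0.002, 0.634, 0.773, -0.002]
ft_force: [-5.5, -0.5, -1.6]
width: 0.0103
```

```bash
cat >> h.py <<'E'
C=np.array([.6643,-.0635,.085]); Y=.193
def hood(n="scene"):
    s=r.get_state(); g=s["ee_pos"]-np.array([0,0,.1515]); d=g-C
    xu=d[0]*np.cos(Y)+d[1]*np.sin(Y); print("by tcp",(np.arctan2(d[2],-xu)-.305).round(3),"radius",np.hypot(xu,d[2]).round(4),"F",np.round(s["ft_force"],1),"w",s["width"],"t",s["t"])
    im,dd,P,m,M=grab(n); x=im.astype(int)
    red=(x[...,0]>130)&(x[...,1]<70)&(x[...,2]<70)&(P[...,2]>.06)&(P[...,2]<.3)&(abs(P[...,0]-.58)<.14)&(abs(P[...,1]-.03)<.08)
    p=P[red]
    if len(p)>2:
        d=p-C; xu=d[:,0]*np.cos(Y)+d[:,1]*np.sin(Y); a=np.arctan2(d[:,2],-xu); R_=np.hypot(xu,d[:,2]); print(n,"pointer",len(p),"ang",np.median(a).round(3),"hood",(np.median(a)-.25).round(3),"R",np.median(R_).round(3),"sd",a.std().round(3))
    else: print("no red",len(p))
    return im
E
python3 - <<'E'
from h import *
im=hood()
E
```

```text
by tcp 0.26 radius 0.2386 F [-5.5 -0.5 -1.6] w 0.010342159990836259 t 8.225
scene pointer 11 ang 0.513 hood 0.263 R 0.133 sd 0.007
```

The grip holds, and the pointer and TCP agree at 0.26 rad. I'll carry on up past the balance point.

play_rows:
  motion:
    - {"delta_pos": [0.79, 0.15, 1.18], "delta_rot": [0, 0, 0], "fingers": 255}
    - {"delta_pos": [0.85, 0.17, 1.13], "delta_rot": [0, 0, 0], "fingers": 255}
    - {"delta_pos": [0.92, 0.18, 1.08], "delta_rot": [0, 0, 0], "fingers": 255}
    - {"delta_pos": [0.98, 0.19, 1.02], "delta_rot": [0, 0, 0], "fingers": 255}
    - {"delta_pos": [1.04, 0.2, 0.96], "delta_rot": [0, 0, 0], "fingers": 255}
    - {"delta_pos": [1.09, 0.21, 0.89], "delta_rot": [0, 0, 0], "fingers": 255}
    - {"delta_pos": [1.14, 0.22, 0.82], "delta_rot": [0, 0, 0], "fingers": 255}

```text
t: 9.15
ee_pos: [0.534, -0.0878, 0.4385]
eef_rot: [0.0, 0.634, 0.773, -0.001]
ft_force: [-9.0, 0.4, 9.3]
width: 0.01
```

```bash
python3 - <<'E'
from h import *
im=hood(); show()
E
```

```text
by tcp 0.685 radius 0.2416 F [-9.   0.4  9.3] w 0.01004332784373881 t 9.15
scene pointer 12 ang 0.933 hood 0.683 R 0.133 sd 0.01
{'t': np.float64(9.2), 'q': array([-0.286,  0.103,  0.228,  1.692, -0.   ,  1.088]), 'ee_pos': array([ 0.535, -0.088,  0.44 ]), 'eef_rot': array([0.002, 0.634, 0.773, 0.001]), 'ft_force': array([-7.446,  0.966,  9.768]), 'width': np.float64(0.01)}
```

play_rows:
  motion:
    - {"delta_pos": [1.12, 0.23, 0.85], "delta_rot": [0, 0, 0], "fingers": 255}
    - {"delta_pos": [1.2, 0.24, 0.75], "delta_rot": [0, 0, 0], "fingers": 255}
    - {"delta_pos": [1.04, 0.21, 0.53], "delta_rot": [0, 0, 0], "fingers": 255}
    - {"delta_pos": [1.08, 0.21, 0.45], "delta_rot": [0, 0, 0], "fingers": 255}
    - {"delta_pos": [0.88, 0.17, 0.32], "delta_rot": [0, 0, 0], "fingers": 255}
    - {"delta_pos": [0, 0, 0], "delta_rot": [0, 0, 0], "fingers": 255}

```text
t: 9.95
ee_pos: [0.5894, -0.077, 0.4672]
eef_rot: [0.003, 0.634, 0.773, 0.002]
ft_force: [-2.3, 0.4, 5.1]
width: 0.0097
```

```bash
python3 - <<'E'
from h import *
im=hood(); show(); save("s4.png",im[60:230,200:360],4.0)
E
```

```text
by tcp 0.947 radius 0.2429 F [-2.3  0.4  5.1] w 0.009659584138041502 t 9.95
scene pointer 11 ang 1.197 hood 0.947 R 0.134 sd 0.009
{'t': np.float64(10.0), 'q': array([-2.430e-01,  2.590e-01,  4.610e-01,  1.766e+00,  1.000e-03,
        1.130e+00]), 'ee_pos': array([ 0.589, -0.077,  0.467]), 'eef_rot': array([0.003, 0.634, 0.773, 0.002]), 'ft_force': array([-2.028,  0.487,  5.56 ]), 'width': np.float64(0.01)}
```

View pics/s4.png

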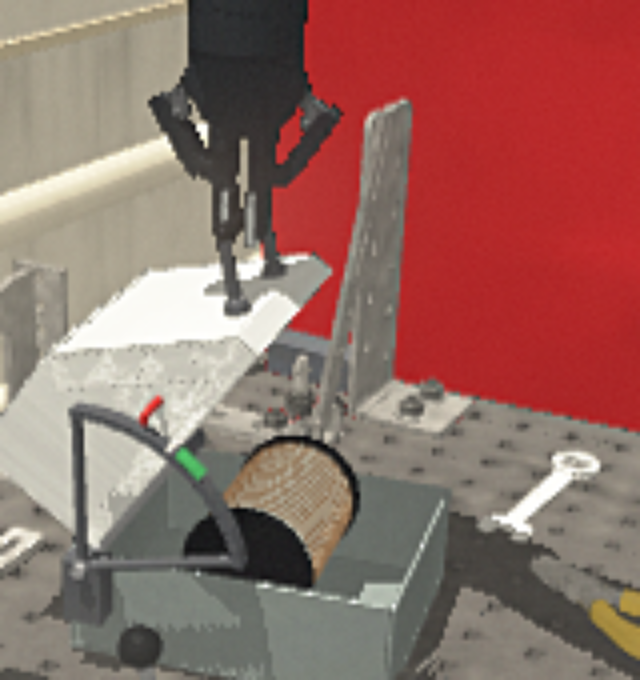

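The pointer at (150,408) is well past the green band at (190,462) and the white line. The hood is at 0.947 rad with the bar still gripped. Bringing it back down to about 0.61.

play_rows:
  motion:
    - {"delta_pos": [-0.88, -0.17, -0.32], "delta_rot": [0, 0, 0], "fingers": 255}
    - {"delta_pos": [-1.08, -0.21, -0.45], "delta_rot": [0, 0, 0], "fingers": 255}
    - {"delta_pos": [-1.06, -0.21, -0.51], "delta_rot": [0, 0, 0], "fingers": 255}
    - {"delta_pos": [-1.03, -0.2, -0.56], "delta_rot": [0, 0, 0], "fingers": 255}
    - {"delta_pos": [-1.0, -0.2, -0.61], "delta_rot": [0, 0, 0], "fingers": 255}
    - {"delta_pos": [-0.78, -0.15, -0.53], "delta_rot": [0, 0, 0], "fingers": 255}
    - {"delta_pos": [-0.57, -0.11, -0.42], "delta_rot": [0, 0, 0], "fingers": 255}
    - {"delta_pos": [-0.37, -0.07, -0.29], "delta_rot": [0, 0, 0], "fingers": 255}

```text
t: 11.0
ee_pos: [0.5206, -0.0906, 0.4283]
eef_rot: [0.001, 0.634, 0.773, 0.001]
ft_force: [-3.9, 1.5, 7.9]
width: 0.0096
```

play_rows:
  motion:
    - {"delta_pos": [0, 0, 0], "delta_rot": [0, 0, 0], "fingers": 255}
    - {"delta_pos": [0, 0, 0], "delta_rot": [0, 0, 0], "fingers": 255}
    - {"delta_pos": [0, 0, 0], "delta_rot": [0, 0, 0], "fingers": 255}
    - {"delta_pos": [0, 0, 0], "delta_rot": [0, 0, 0], "fingers": 255}

```text
t: 11.5
ee_pos: [0.5208, -0.0906, 0.4284]
eef_rot: [0.001, 0.634, 0.773, 0.001]
ft_force: [-4.2, 1.6, 6.3]
width: 0.0101
```

```bash
python3 - <<'E'
from h import *
im=hood(); show(); lever("scene"); lever("top"); 
a=im[60:310,180:360]; save("s5.png",a,2.4)
E
```

```text
by tcp 0.615 radius 0.2411 F [-4.2  1.6  6.3] w 0.01010726192572383 t 11.5
scene pointer 12 ang 0.861 hood 0.611 R 0.133 sd 0.009
{'t': np.float64(11.55), 'q': array([-0.299,  0.063,  0.162,  1.667,  0.   ,  1.075]), 'ee_pos': array([ 0.521, -0.091,  0.428]), 'eef_rot': array([0.001, 0.634, 0.773, 0.001]), 'ft_force': array([-4.459,  0.649,  6.494]), 'width': np.float64(0.01)}
scene 87 [0.5108 0.1855 0.1288] xb 0.03 lever 1.054
top 45 [0.5116 0.1791 0.1332] xb 0.0322 lever 1.077
```

View pics/s5.png

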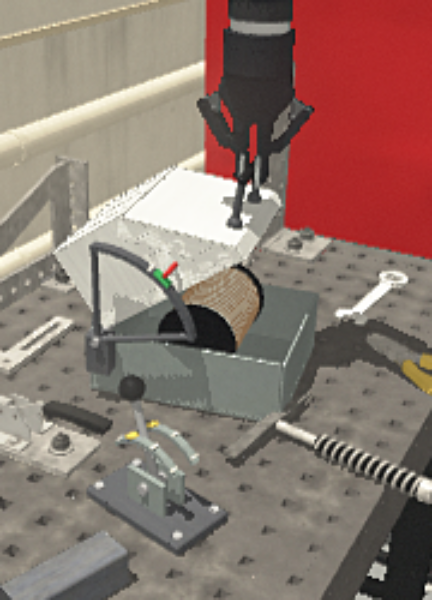

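The pointer at (170,270) is in the green band at (162,278), with the hood at 0.61 rad. The lever is still at its yellow mark and the bar is held. Handing in.

```bash
python3 -c "
from plant import close_job; print(close_job())"
```

```text
the job is handed in; nothing more can be done
None
```

The job is done and handed in at about 11.6 s. The suction lever is at idle, and the hood is held by its handle in the green band.

- **Lever:** My first pinch on the knob slipped off partway. I pushed the lever the rest of the way with the closed fingers, before touching the hood. The last checks read 1.05 rad (scene camera) and 1.08 rad (top camera), against the 1.10 mark with 0.1 allowed. The two differ by about 0.02.
- **Hood:** I raised it by the bar to 0.947 rad, past the 0.82 needed and below 1.15, without it springing open. It came back down to 0.611 rad by the pointer and 0.615 by the tool position; the green band is 0.52 to 0.70.
- **Hold:** The gripper still has the bar, with about 8 N at the wrist. Readings stayed steady over the last half second.
- **Loose items:** I never went near the tube, nozzle or spanner. The last picture shows part of the tube and the spanner, with no sign of either having moved. The nozzle was outside that crop, and I did not measure any of the three again.

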